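# Bring a bearing ball in its pouring dish to the bin

## Robot

A 6-joint arm with a two-finger parallel gripper is mounted at the origin on the work surface. World frame = base frame: x ahead of the robot, y to its left, z up, the work surface at z = 0. Lengths are in m, angles in rad, forces in N, time in s.
With the tool pointing down it reaches from about 0.35 to 0.775 m from the base axis. Payload 7.3 kg.
Tool frame: the origin (TCP) lies at the very end of the fingers, on their centre line; the grasp point (between the pads) lies 19 mm behind it; z points along the fingers, y is the direction in which the jaws open and shut (so a half turn about z gives the same grasp; the last joint's range is limited). The gripper opens to 92 mm and grips with 3 to 60 N. Pads are 19 mm wide; open, the fingers measure 130 mm over their backs; the gripper's body (75 mm by 190 mm) begins 47 mm behind the grasp point.
Start: joints at [-1.285, 0.342, 1.524, -0, 1.275, -0.146], TCP at [0.22, -0.477, 0.227] pointing down, gripper open.
Joint ranges: [-2.53, 2.53], [-0.77, 2.02], [0.04, 2.7], [-1, 4.14], [0.28, 2.66], [-3.11, 3.11]. Speed limits (rad/s): [2.57, 2.57, 3.14, 3.14, 3.14, 3.14].

## Interface

Orientations are given as a rotation vector (axis times angle).
In Python, from workcell import r gives the robot as it stands.
- The arm moves only by the tool drive_tool, never from a script. Its arguments are lists of equal length, an entry for each row: "xyz": the shift along the tool's x, y, z in units of 40 mm (1.0 is 40 mm), a list of three; "twist": the turn about the tool's z in units of 5 degrees (1.0 is 5 degrees); "fingers": the closure in counts, from 0 (fully open) to 255 (shut). In form: {"xyz": [[tx, ty, tz], ...], "twist": [twist, ...], "fingers": [fingers, ...]}. A call has exactly 10 rows; each row shifts and turns the commanded pose from where the row before left it, along the tool's axes as they then stand; what a row does not reach is not made up. A row lasts 1/12 s, in which the tool goes at most 41.7 mm and 7.16 degrees, less where a joint would pass 70% of its speed; a pose out of reach is approached as far as the arm can. A call is refused whole if a number of a shift passes 1 or a number of a turn 1, either way. A call with a gripper value outside its range is refused whole. The fingers move at their own pace and stop on an object; "newtons" is the grip in N (left out, the last holds). Time passes only in rows, so rows that do not move let the fingers close, or fill a call up. It gives the time, the measured TCP pose, the force and the opening at its end, in the units of the state.
- r.observe(): the state, without advancing time (a new reading comes with each control period).
- r.read_camera(name): name is "scene" or "top" or "wrist"; returns the picture (420x560x3 uint8, red, green, blue); there is no depth.
- r.camera_params(name): a dict with "fx", "fy", "cx", "cy" (pixels), "k1" (the pictures are not rectified: a ray, as slopes to the right and down, at radius r is drawn at 1 + k1 r^2 times it, then the intrinsics apply), "eye" and "orientation" of the camera in the world. Camera axes: x right, y up, looking along -z (the intrinsics and any distortion apply to the point x, -y, -z); pixel columns grow to the right and rows downward; lengths in m; the calibration is good to about 2 mm. A picture is of the moment at which its call begins: read the wrist's pose just before it. camera_params takes no time and is no camera call; for the wrist camera it gives the pose at the moment of the call.
- r.close_job(): hands the job in, once; it reports no verdict.
The state is a dict: "clock": time; "joint_pos": joint angles; "qvel": joint speeds; "tau": joint torques, N m; "tcp_pos": TCP position; "orientation": TCP orientation; "wrist_force": force on the tool from outside, world axes, zero at the start; "ft_torque": the same for the moment, N m; "gripper_width": opening from 0.0 (shut) to 1.0 (fully open).
Only numpy, scipy, OpenCV 4.12 (cv2) and the standard library are available. Lean on these libraries where they do the work, as an engineer would, in place of code of your own. Each camera call takes 0.05 s, during which the arm holds its last target.

## Task

A loose steel bearing ball lies in the lidded pouring dish. Lift the lid off by its knob and lay it flat on the bench to one side, then pick the dish up by its handle and turn it a quarter turn so that its pouring lip points straight in over the low front edge of the bin of balls, keeping it level the whole way so that the ball stays in the middle of the dish. Finish holding the dish there, still, level and a little above the bin, not resting on anything, so that the ball can be checked before it is tipped in; do not tip it, and leave the other things on the bench alone.

Things in the scene. Friction and masses are not known exactly. Their poses are not given: they have to be found in the camera images.
- dish: Spun aluminium pouring dish on the bench, 119 mm across the rim, 34 mm high, foot 84 mm across, 150 g. Origin: centre of its underside; z up, x towards the pouring lip, y along the handle (a quarter turn apart). At the start the lip points roughly to the robot, the handle to the robot's right. A limp grip lets it droop: pinch the handle with 30 to 50 N.
- dish_floor (a point): Middle of the dish's inner floor, 4 mm above its origin: a flat 14 mm across, from where the floor rises gently (5, then 12, then 26 degrees) to 14 mm height at 47 mm radius, then a wall to the rim.
- dish_lip (a point): Tip of the pouring lip, a beak drawn out of the rim: 76 mm from the dish's axis along the dish's x, 32 mm above its underside.
- dish_handle (a point): The place to pinch the handle: 92 mm from the dish's axis along the dish's y, 34 mm above its underside. The black handle is a straight level bar along the dish's y, 16 mm wide with flat upright sides, 20 mm tall (24 to 44 mm above the bench), from 69 to 155 mm from the axis.
- ball_center (a point): Centre of the loose steel ball, 24 mm in diameter, 57 g, lying in the dish; it rolls very easily.
- lid: Loose aluminium lid, 121 mm across, 100 g, dished up to 13 mm in the middle, with a black knob. Origin: centre of the underside of its 102 mm wide plug, which drops 3 mm into the dish's rim; z up. Lying on the dish its origin is 31 mm above the bench; flat on the bench it is at 0.
- lid_knob (a point): Middle of the lid's knob, on the lid's axis, 32 mm above the lid's origin. The knob is round, 22 mm across from 21 to 43 mm above the lid's origin, top at 46 mm, on a narrower neck.
- bin: Blue open-fronted stacking bin, fixed, on the robot's left: 160 mm long (x), 105 mm wide, 75 mm high, 3 mm walls, part filled with balls. Origin: centre of its underside; z up, x from its low front (at x = -80 mm) to its back. The front wall is 40 mm high; the side walls rise from 40 to 75 mm within 35 mm of the front.
- bin_front (a point): Middle of the top edge of the bin's low front wall, 80 mm from the bin's origin along its -x, 40 mm high.
- pulley: Bystander: dark flanged ring, 72 mm across, 22 mm high, lying on the bench. Origin: centre of its underside.
- reader: Bystander: hand-held bar-code reader lying on the bench, about 190 x 80 x 52 mm. Origin: under its head.
- carton: Bystander: closed carton 110 x 150 x 75 mm. Origin: centre of its underside.
There are look-alikes about, which are no part of the job. There is more than one size of the bin; the one meant has the size given above.

How it is judged:
On the way, in this order (a step that is already met when the one before it is completed fails the run):
1. the lid is lifted off by its knob (height (world z) of lid above 0.045 m and contact force between lid and the fingers above 0.5 N and horizontal distance between the grasp point and lid_knob below 0.025 m and angle between lid's own z axis and vertical below 0.35 rad), for 0.1 s.
2. the lid lies flat on the bench beside the dish, let go, the dish still standing (height (world z) of lid below 0.006 m and angle between lid's own z axis and vertical below 0.08 rad and contact force between lid and the fingers below 0.1 N and linear speed of lid below 0.03 m/s and horizontal distance between lid and dish above 0.115 m and height (world z) of dish below 0.01 m), for 0.2 s.
3. the dish is lifted by its handle, not yet turned, level, the ball in its middle (height (world z) of dish above 0.04 m and contact force between dish and the fingers above 1 N and y of the grasp point in the frame of dish above 0.06 m and angle between the x axis of dish and the x axis of bin, either way round above 0.6 rad and angle between dish's own z axis and vertical below 0.08 rad and horizontal distance between ball_center and dish_floor below 0.015 m), for 0.2 s.
4. the dish is turned, its lip over the bin's front (x of dish_lip in the frame of bin between -0.08 and 0.03 m and y of dish_lip in the frame of bin between -0.035 and 0.035 m and x of bin_front in the frame of dish above 0 m and angle between the x axis of dish and the x axis of bin, either way round below 0.3 rad and height (world z) of dish_lip between 0.08 and 0.2 m and angle between dish's own z axis and vertical below 0.08 rad and horizontal distance between ball_center and dish_floor below 0.015 m), for 0.3 s.
At the end, for the whole second after the job is handed in: Dish held by its handle, clear of the bin, still, level to 0.08 rad; ball within 15 mm of its middle; lip tip 0 to 110 mm past the bin's front edge, within 35 mm of its middle line, 80 to 200 mm above the bench, pointing in within 0.3 rad; lid flat on the bench, let go (all of step 4 and y of the grasp point in the frame of dish above 0.06 m and contact force between dish and the fingers above 1 N and contact force between dish and bin below 0.1 N and distance between ball_center and dish_floor below 0.025 m and linear speed of each of dish, lid below 0.03 m/s and angular speed of dish below 0.15 rad/s and linear speed of ball below 0.06 m/s and height (world z) of lid below 0.006 m and angle between lid's own z axis and vertical below 0.08 rad and contact force between lid and the fingers below 0.1 N); the arm keeps its last pose, push and grip.
It fails at once if the ball strays from the middle of the dish (more than 25 mm) (horizontal distance between ball_center and dish_floor above 0.025 m).
It fails at once if the dish is tipped (over 0.2 rad) (angle between dish's own z axis and vertical above 0.2 rad).
It fails at once if a bystander is pushed away (more than 30 mm) (distance of any of pulley, reader, carton from where it was at the start of the episode above 0.03 m).
It also fails if it takes over 72 s, if anything falls off the work surface, if the arm or the gripper's body presses on something with over 40 N, if the wrist force passes 120 N, or if a joint passes its speed limit or range.

## Working session

There is one attempt and no reset: what is moved stays moved. The work goes in short steps, Python scripts to look and compute and a tool call to move; the robot and the scene stay as the last step left them, time stands still between calls to the robot, and variables do not carry over. Pictures are saved under pics/ and viewed, and the job is handed in when it is done.

Besides the shell and the picture viewer there is one more tool, called after ">>>" as a command line: name --pt "numbers of a row" for each row, then --argument value for the rest. drive_tool: Moves the arm, as the interface text tells. Its arguments: {"type":"object","properties":{"xyz":{"type":"array"},"twist":{"type":"array"},"fingers":{"type":"array"},"newtons":{"type":"number"}},"required":["xyz","twist","fingers"]}

```bash
mkdir -p pics; ls
python3 - <<'E'
from workcell import r
import cv2
print(r.observe())
for n in ("scene","top"):
    im=r.read_camera(n); cv2.imwrite(f"pics/{n}0.png",im[:,:,::-1]); print(n,r.camera_params(n))
E
```

```text
pics
{'clock': 0.0, 'joint_pos': array([-1.28498938e+00,  3.42709529e-01,  1.52501037e+00, -2.75392172e-05,
        1.27538615e+00, -1.46008434e-01]), 'qvel': array([-1.49644651e-03,  7.22361065e-04,  3.33020915e-06,  1.40921012e-03,
        1.66321667e-03,  8.69433393e-04]), 'tau': array([-1.20577966e-03, -4.31238949e+01, -2.44214541e+01,  7.16224336e-02,
        5.59552107e-02, -1.09281798e-04]), 'tcp_pos': array([ 0.21961713, -0.47641538,  0.22605413]), 'orientation': array([-3.06717665e+00, -6.72725663e-01,  2.07206959e-04]), 'wrist_force': array([-0.45885039, -0.7031619 ,  0.21261281]), 'ft_torque': array([ 0.01077894,  0.0018024 , -0.0105084 ]), 'gripper_width': 0.9996571788319623}
scene {'fx': 422.88336296440053, 'fy': 422.88336296440053, 'cx': 280.6425356114078, 'cy': 215.25671049624697, 'k1': -0.07792294622098143, 'eye': array([ 1.4800506 , -0.13128254,  0.83707168]), 'orientation': array([0.7457153 , 0.63716912, 1.35351935])}
top {'fx': 393.8156901940266, 'fy': 393.8156901940266, 'cx': 281.1447210790773, 'cy': 209.84271190952455, 'k1': -0.056137878738272085, 'eye': array([ 0.36998817, -0.00116233,  1.1127076 ]), 'orientation': array([ 0.14722809, -0.15582984, -1.54770493])}
```

View pics/scene0.png

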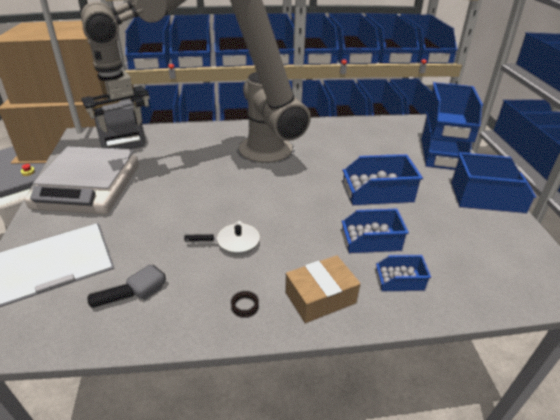

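View pics/top0.png

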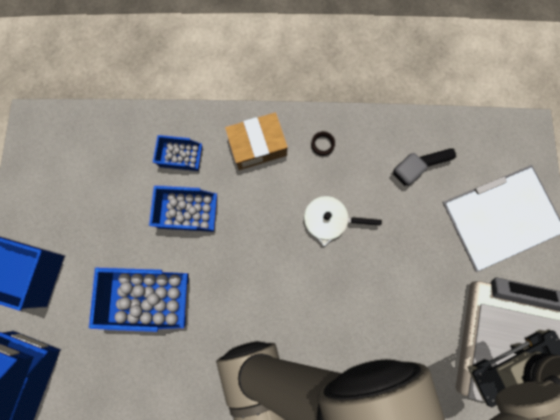

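```bash
cat > h.py <<'E'
import numpy as np, cv2
from scipy.spatial.transform import Rotation as R
def rays(p,uv):
    K=np.array([[p['fx'],0,p['cx']],[0,p['fy'],p['cy']],[0,0,1]]);uv=np.asarray(uv,float).reshape(-1,1,2)
    s=cv2.undistortPoints(uv,K,np.array([p['k1'],0,0,0.])).reshape(-1,2)
    d=np.c_[s[:,0],-s[:,1],-np.ones(len(s))]
    return R.from_rotvec(p['orientation']).apply(d)
def onz(p,uv,z):
    d=rays(p,uv);e=np.asarray(p['eye']);return e+d*((z-e[2])/d[:,2])[:,None]
def tri(p1,u1,p2,u2):
    d1=rays(p1,u1)[0];d2=rays(p2,u2)[0];e1,e2=p1['eye'],p2['eye']
    t=np.linalg.lstsq(np.c_[d1,-d2],e2-e1,rcond=None)[0];a=e1+d1*t[0];b=e2+d2*t[1]
    return (a+b)/2,np.linalg.norm(a-b)
def proj(p,X):
    K=np.array([[p['fx'],0,p['cx']],[0,p['fy'],p['cy']],[0,0,1]])
    c=R.from_rotvec(p['orientation']).inv().apply(np.asarray(X,float).reshape(-1,3)-p['eye'])*[1,-1,-1]
    return cv2.projectPoints(c,np.zeros(3),np.zeros(3),K,np.array([p['k1'],0,0,0.]))[0].reshape(-1,2)
E
python3 - <<'E'
import cv2,numpy as np
t=cv2.imread('pics/top0.png');s=cv2.imread('pics/scene0.png')
a=cv2.resize(t[180:260,290:390],None,fx=4,fy=4,interpolation=cv2.INTER_CUBIC)
b=cv2.resize(s[210:260,175:275],None,fx=4,fy=4,interpolation=cv2.INTER_CUBIC)
c=cv2.resize(t[125:340,80:230],None,fx=2.7,fy=2.7,interpolation=cv2.INTER_CUBIC)
o=np.zeros((600,800,3),np.uint8);o[:320,:400]=a;o[330:530,:400]=b;o[:580,395:800]=c[:580,:405];cv2.imwrite('pics/crop1.png',o)
E
```

```text
(no output)
```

View pics/crop1.png

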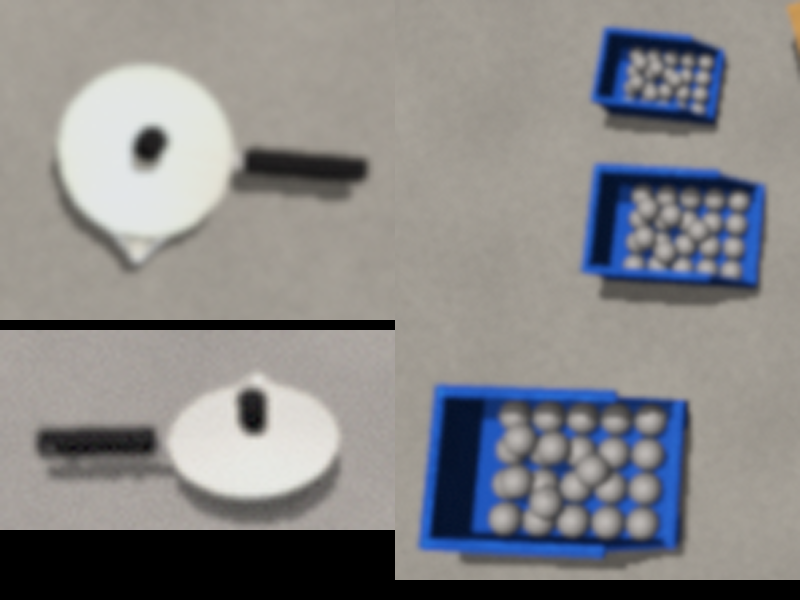

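Run:
```python
from h import *
from workcell import r
t=cv2.imread('pics/top0.png');s=cv2.imread('pics/scene0.png')
pt=r.camera_params('top');ps=r.camera_params('scene')
def blobs(m,amin,off=(0,0)):
    n,l,st,c=cv2.connectedComponentsWithStats(m.astype(np.uint8))
    for i in range(1,n):
        if st[i,4]>=amin:
            ct=cv2.findContours((l==i).astype(np.uint8),cv2.RETR_EXTERNAL,cv2.CHAIN_APPROX_NONE)[0][0]
            print(st[i],c[i]+off,cv2.minAreaRect((ct+np.array(off)).astype(np.float32)))
g=t.max(2).astype(int);print('top dark');blobs(g[190:240,300:390]<70,10,(300,190))
print('top white');blobs(t.min(2)[185:250,295:360]>185,50,(295,185))
g=s.max(2);print('scene dark');blobs(g[215:260,180:265]<75,10,(180,215))
print('scene white');blobs(s.min(2)[215:262,205:270]>170,50,(205,215))
h=t.astype(int);m=(h[:,:,0]>h[:,:,2]*1.6+15)
print('blue top');blobs(m[120:340,80:230],300,(80,120))
h=s.astype(int);m=(h[:,:,0]>h[:,:,2]*1.6+15)
print('blue scene');blobs(m[150:300,330:440],300,(330,150))
```

```text
top dark
[24 23  7  7 33] [326.87878788 215.75757576] ((327.0000305175781, 215.50003051757812), (4.949747085571289, 6.363961219787598), 45.0)
[ 51  28  30   8 176] [365.46590909 221.4375    ] ((365.57940673828125, 221.46762084960938), (28.99127769470215, 6.212416648864746), 4.39870548248291)
top white
[  10   11   44   43 1367] [325.81053402 217.24945135] ((325.7500305175781, 217.25001525878906), (42.42640686035156, 41.719295501708984), 45.0)
scene dark
[55 11  6  9 44] [237.81818182 229.79545455] ((237.5, 230.0), (8.0, 5.0), 90.0)
[  5  20  29   7 167] [199.08982036 237.64670659] ((199.0, 238.0), (6.0, 28.0), 90.0)
scene white
[ 11   5  44  32 904] [237.91814159 237.2079646 ] ((238.1000213623047, 236.70001220703125), (30.857738494873047, 40.69643783569336), 63.43495178222656)
blue top
[ 73  15  49  35 751] [173.42210386 152.10918775] ((177.20123291015625, 152.1890411376953), (46.822967529296875, 31.031261444091797), 6.340191841125488)
[  69   66   68   45 1310] [177.21526718 206.81984733] ((182.7137908935547, 207.8655242919922), (65.6512222290039, 42.27985382080078), 3.3664605617523193)
[   9  148   99   64 2770] [127.28555957 300.33249097] ((138.10684204101562, 299.6151123046875), (96.48939514160156, 62.290626525878906), 2.12109637260437)
blue scene
[  13    5   79   49 2702] [384.33012583 179.17875648] ((382.248046875, 178.58543395996094), (47.28524398803711, 77.66375732421875), 87.20729064941406)
[  12   59   66   43 1844] [376.73373102 230.6626898 ] ((374.6735534667969, 229.99244689941406), (41.308799743652344, 64.59115600585938), 87.51044464111328)
[  47  106   53   34 1139] [405.23002634 273.15978929] ((403.0, 272.5), (33.0, 52.0), 90.0)
```

Run:
```python
import cv2,numpy as np
t=cv2.imread('pics/top0.png');s=cv2.imread('pics/scene0.png')
a=cv2.resize(t[180:240,145:225],None,fx=7,fy=7,interpolation=cv2.INTER_CUBIC)
cv2.imwrite('pics/c2.png',a)
a=cv2.resize(s[200:260,335:415],None,fx=7,fy=7,interpolation=cv2.INTER_CUBIC)
cv2.imwrite('pics/c3.png',a)
```

```text
(no output)
```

View pics/c2.png

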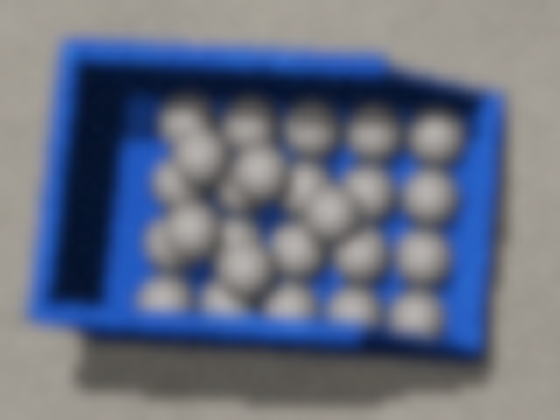

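View pics/c3.png

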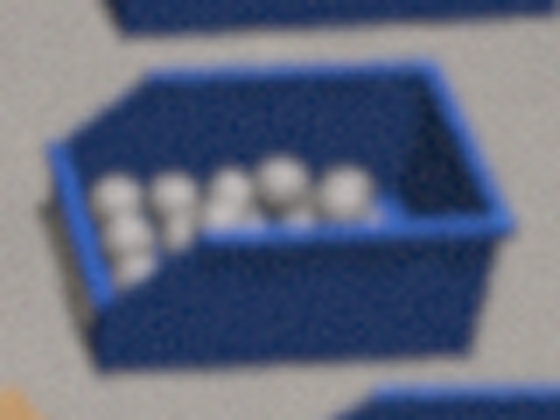

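Run:
```python
from h import *
from workcell import r
pt=r.camera_params('top');ps=r.camera_params('scene')
c=lambda L,o:(np.array(L,float)+.5)/7-.5+o
T=c([(505,95),(483,352),(65,40),(30,322)],(145,180));S=c([(105,302),(52,148),(512,228),(435,62)],(335,200))
for p,U in((pt,T),(ps,S)):
    F=onz(p,U[:2],.04);B=onz(p,U[2:],.075);print(F,B,'w',np.linalg.norm(F[0]-F[1]),np.linalg.norm(B[0]-B[1]))
    f=F.mean(0);b=B.mean(0);d=(b-f)[:2];print('front',f,'len',np.linalg.norm(d),'yaw',np.arctan2(d[1],d[0]))
print('knob tri',tri(pt,[327,215.6],ps,[237.8,229.9]))
print('lid top @.035',onz(pt,[[325.8,217.25]],.036),onz(ps,[[238,237]],.036))
print('handle tri',tri(pt,[365.5,221.45],ps,[199.05,237.8]))
# handle axis direction
u=np.array([365.58,221.47]);a=np.deg2rad(4.4);d=np.array([np.cos(a),np.sin(a)])*14
P=onz(pt,[u-d,u+d],.044);print(P,P[1]-P[0],np.linalg.norm(P[1]-P[0]))
P=onz(ps,[[185,238.3],[213,237.3]],.036);print(P)
print('lip',onz(pt,[[324.2,245.2]],.032))
```

```text
[[0.6244827  0.17594737 0.04      ]
 [0.52066578 0.17957428 0.04      ]] [[0.63516421 0.34334283 0.075     ]
 [0.52390015 0.34797039 0.075     ]] w 0.1038802542579192 0.11136025190774312
front [0.57257424 0.17776083 0.04      ] len 0.1680398994279177 yaw 1.529378001200129
[[0.62558698 0.18145394 0.04      ]
 [0.52684979 0.18281546 0.04      ]] [[0.63660853 0.34252751 0.075     ]
 [0.52733476 0.34781199 0.075     ]] w 0.09874658162801771 0.10940147099919609
front [0.57621838 0.1821347  0.04      ] len 0.16313652600540404 yaw 1.535522487715397
knob tri (array([ 0.56263703, -0.12988003,  0.06000099]), np.float64(0.0006111068990309543))
lid top @.035 [[ 0.56228359 -0.12976096  0.036     ]] [[ 0.56576188 -0.1302095   0.036     ]]
handle tri (array([ 0.55320424, -0.24149511,  0.03134481]), np.float64(2.207896491841322e-05))
[[ 0.5533294  -0.20020416  0.044     ]
 [ 0.54868028 -0.27766089  0.044     ]] [-0.00464913 -0.07745674  0.        ] 0.07759613628939645
[[ 0.55690755 -0.28067368  0.036     ]
 [ 0.56019486 -0.20128193  0.036     ]]
lip [[ 0.48476158 -0.12551001  0.032     ]]
```

>>> drive_tool --pt "0 0 0" --pt "0 0 0" --pt "0 0 0" --pt "0 0 0" --pt "0 0 0" --pt "0 0 0" --pt "0 0 0" --pt "0 0 0" --pt "0 0 0" --pt "0 0 0" --twist '[-1, -1, -1, -1, -1, -1, -1, -1, -1, -1]' --fingers '[0, 0, 0, 0, 0, 0, 0, 0, 0, 0]' --newtons 25

```text
clock: 0.93
tcp_pos: [0.2197, -0.4765, 0.2263]
orientation: [-2.492, -1.912, -0.001]
wrist_force: [1.0, 0.4, -0.3]
gripper_width: 0.996
```

>>> drive_tool --pt "0 0 0" --pt "0 0 0" --pt "0 0 0" --pt "0.4 0.35 0" --pt "0.6 0.53 0" --pt "0.65 0.58 0" --pt "0.65 0.58 0" --pt "0.65 0.58 0" --pt "0.65 0.58 0" --pt "0.65 0.58 0" --twist '[-0.8, -0.8, -0.8, 0, 0, 0, 0, 0, 0, 0]' --fingers '[0, 0, 0, 0, 0, 0, 0, 0, 0, 0]'

```text
clock: 1.77
tcp_pos: [0.3811, -0.3142, 0.2265]
orientation: [-2.284, -2.157, 0.0]
wrist_force: [-0.1, -0.6, 0.3]
gripper_width: 0.999
```

>>> drive_tool --pt "0.65 0.58 0" --pt "0.65 0.58 0" --pt "0.65 0.58 0" --pt "0.65 0.58 0" --pt "0.5 0.45 0" --pt "0.4 0.36 0" --pt "0.3 0.27 0" --pt "0 0 0" --pt "0 0 0" --pt "0 0 0" --twist '[0, 0, 0, 0, 0, 0, 0, 0, 0, 0]' --fingers '[0, 0, 0, 0, 0, 0, 0, 0, 0, 0]'

```text
clock: 2.6
tcp_pos: [0.5242, -0.1721, 0.2264]
orientation: [-2.283, -2.157, 0.001]
wrist_force: [-0.9, 0.7, -0.1]
gripper_width: 1.001
```

Run:
```python
from h import *
from workcell import r
o=r.observe();print(o['clock'],o['tcp_pos'],R.from_rotvec(o['orientation']).as_matrix().round(3),o['joint_pos'].round(2))
p=r.camera_params('wrist');im=r.read_camera('wrist');cv2.imwrite('pics/w1.png',im[:,:,::-1]);print(p)
print(proj(p,[[.563,-.130,.063],[.553,-.2415,.034]]))
```

```text
2.6 [ 0.52417223 -0.17208216  0.22640532] [[ 0.057  0.998 -0.001]
 [ 0.998 -0.057 -0.   ]
 [-0.    -0.001 -1.   ]] [-0.46  0.39  1.45 -0.    1.3  -0.4 ]
{'fx': 290.54663038521426, 'fy': 290.54663038521426, 'cx': 277.41952541209116, 'cy': 209.98939864409584, 'k1': -0.0048995624722455835, 'eye': array([ 0.52879294, -0.09746052,  0.38375016]), 'orientation': array([-0.28073281,  0.00979654, -0.05630744])}
[[310.9874515  155.35510751]
 [302.95240267 240.87730196]]
```

View pics/w1.png

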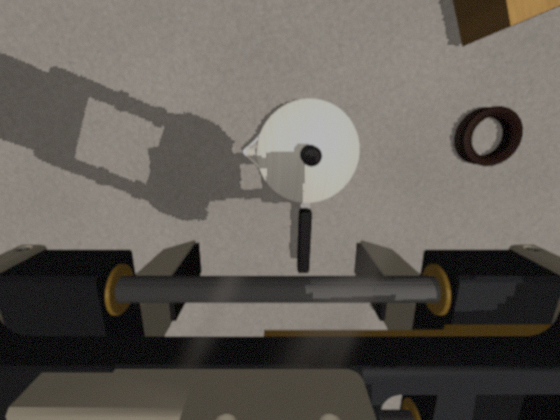

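Run:
```python
from h import *
from workcell import r
p=r.camera_params('wrist');t=cv2.imread('pics/w1.png')
def blob(m,off):
    n,l,st,c=cv2.connectedComponentsWithStats(m.astype(np.uint8));i=1+st[1:,4].argmax()
    ct=cv2.findContours((l==i).astype(np.uint8),cv2.RETR_EXTERNAL,cv2.CHAIN_APPROX_NONE)[0][0]
    return c[i]+off,cv2.minAreaRect((ct+np.array(off)).astype(np.float32)),(ct.reshape(-1,2)+off)
g=t.max(2)
c,rc,_=blob(g[130:175,290:335]<60,(290,130));print('knob',c,onz(p,[c],.07))
c,rc,ct=blob(g[205:272,290:320]<60,(290,205));print(c,rc)
# row midlines
rows=np.arange(213,268,3);mid=np.array([[np.where(g[v,290:320]<60)[0].mean()+290,v] for v in rows]);P=onz(p,mid,.044)
k=np.polyfit(P[:,1],P[:,0],1);print('x=%.4f*y+%.4f'%tuple(k),np.rad2deg(np.arctan(k[0])),'x at y=-.13',np.polyval(k,-.13),'at -.222',np.polyval(k,-.222))
w=[(g[v,290:320]<60).sum() for v in rows];print(w)
m=(t.min(2)[90:210,250:370]>150);c,rc,ct=blob(m,(250,90));e=cv2.fitEllipse(cv2.convexHull(ct.astype(np.int32)));print(e,onz(p,[e[0]],.034))
```

```text
knob [310.30100334 154.97993311] [[ 0.56154162 -0.12918286  0.07      ]]
[303.48069241 239.33022636] ((303.4672546386719, 240.01507568359375), (12.412898063659668, 62.22569274902344), 1.8476102352142334)
x=0.0617*y+0.5675 3.532084474946983 x at y=-.13 0.5595140847374562 at -.222 0.5538354110497661
[np.int64(12), np.int64(12), np.int64(13), np.int64(13), np.int64(13), np.int64(13), np.int64(12), np.int64(12), np.int64(12), np.int64(12), np.int64(12), np.int64(12), np.int64(13), np.int64(12), np.int64(12), np.int64(11), np.int64(11), np.int64(11), np.int64(11)]
((304.5393981933594, 152.4018096923828), (102.36983489990234, 114.00218963623047), 51.12335968017578) [[ 0.55856644 -0.12938015  0.034     ]]
```

>>> drive_tool --pt "0.37 0.29 0" --pt "0.37 0.29 0" --pt "0.377 0.302 0.3" --pt "0 0 0.7" --pt "0 0 0.8" --pt "0 0 0.6" --pt "0 0 0.4" --pt "0 0 0.2" --pt "0 0 0" --pt "0 0 0" --twist '[0, 0, 0, 0, 0, 0, 0, 0, 0, 0]' --fingers '[0, 0, 0, 0, 0, 0, 0, 0, 0, 0]'

```text
clock: 3.48
tcp_pos: [0.5626, -0.1299, 0.1073]
orientation: [2.284, 2.156, 0.0]
wrist_force: [-0.3, -0.1, -0.4]
gripper_width: 0.996
```

Run:
```python
from h import *
from workcell import r
o=r.observe();print(o['clock'],o['tcp_pos'])
p=r.camera_params('wrist');im=r.read_camera('wrist');cv2.imwrite('pics/w2.png',im[:,:,::-1])
print(proj(p,[[.562,-.1295,.063],o['tcp_pos']]))
```

```text
3.4833 [ 0.56260829 -0.12985175  0.10731033]
[[276.4495528  231.13801906]
 [277.25129987 257.64035589]]
```

View pics/w2.png

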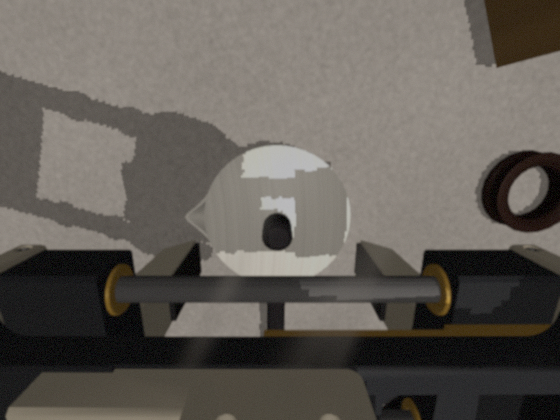

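>>> drive_tool --pt "0 0 0.5" --pt "0 0 0.5" --pt "0 0 0.3" --pt "0 0 0.13" --pt "0 0 0" --pt "0 0 0" --pt "0 0 0" --pt "0 0 0" --pt "0 0 0" --pt "0 0 0" --twist '[0, 0, 0, 0, 0, 0, 0, 0, 0, 0]' --fingers '[0, 0, 0, 0, 60, 120, 170, 180, 180, 180]' --newtons 15

```text
clock: 4.37
tcp_pos: [0.5629, -0.1292, 0.0501]
orientation: [2.283, 2.157, 0.001]
wrist_force: [-0.3, 1.0, -0.3]
gripper_width: 0.614
```

>>> drive_tool --pt "0 0 0" --pt "0 0 0" --pt "0 0 0" --pt "0 0 0" --pt "0 0 0" --pt "0 0 0" --pt "0 0 0" --pt "0 0 0" --pt "0 0 0" --pt "0 0 0" --twist '[0, 0, 0, 0, 0, 0, 0, 0, 0, 0]' --fingers '[184, 188, 192, 196, 200, 205, 215, 230, 255, 255]' --newtons 15

```text
clock: 5.2
tcp_pos: [0.5625, -0.1291, 0.0495]
orientation: [-2.284, -2.157, 0.0]
wrist_force: [0.7, -0.9, -0.3]
gripper_width: 0.232
```

>>> drive_tool --pt "0 0 0" --pt "0 0 0" --pt "0 0 -0.05" --pt "0 0 -0.1" --pt "0 0 -0.15" --pt "0 0 -0.2" --pt "0 0 -0.2" --pt "0 0 -0.25" --pt "0 0 -0.3" --pt "0 0 -0.3" --twist '[0, 0, 0, 0, 0, 0, 0, 0, 0, 0]' --fingers '[255, 255, 255, 255, 255, 255, 255, 255, 255, 255]' --newtons 20

```text
clock: 6.03
tcp_pos: [0.5626, -0.1291, 0.1129]
orientation: [2.283, 2.157, 0.0]
wrist_force: [0.9, 0.2, -1.2]
gripper_width: 0.233
```

>>> drive_tool --pt "0 0 -0.3" --pt "0 0 -0.3" --pt "0 0 -0.2" --pt "0 0 -0.1" --pt "0 0 0" --pt "0 0 0" --pt "0 0 0" --pt "0 0 0" --pt "0 0 0" --pt "0 0 0" --twist '[0, 0, 0, 0, 0, 0, 0, 0, 0, 0]' --fingers '[255, 255, 255, 255, 255, 255, 255, 255, 255, 255]'

```text
clock: 6.87
tcp_pos: [0.5624, -0.129, 0.1471]
orientation: [-2.283, -2.157, 0.001]
wrist_force: [-0.5, -0.4, -0.8]
gripper_width: 0.23
```

Run:
```python
from h import *
from workcell import r
o=r.observe();print(o['clock'],o['tcp_pos'],o['wrist_force'],o['gripper_width'])
im=r.read_camera('wrist');b=r.read_camera('scene')[130:330,120:320];
cv2.imwrite('pics/w3.png',np.hstack([cv2.resize(im,(420,315)),cv2.resize(b,(315,315))])[:,:,::-1])
```

```text
6.8667 [ 0.56237051 -0.12903162  0.1470593 ] [-0.49847683 -0.38133031 -0.7589233 ] 0.23034594669046118
```

View pics/w3.png

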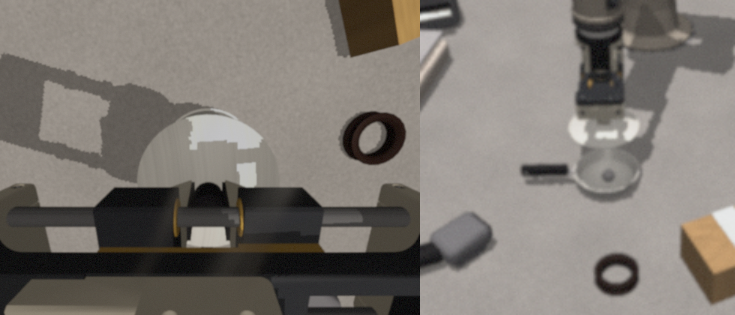

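>>> drive_tool --pt "0.15 -0.17 0" --pt "0.3 -0.35 0" --pt "0.43 -0.49 0" --pt "0.43 -0.49 0" --pt "0.43 -0.49 0" --pt "0.43 -0.49 0" --pt "0.4 -0.45 0" --pt "0.28 -0.34 0" --pt "0.15 -0.18 0" --pt "0.03 -0.04 0" --twist '[0, 0, 0, 0, 0, 0, 0, 0, 0, 0]' --fingers '[255, 255, 255, 255, 255, 255, 255, 255, 255, 255]'

```text
clock: 7.8
tcp_pos: [0.4287, 0.001, 0.1477]
orientation: [-2.282, -2.159, 0.0]
wrist_force: [-0.1, -0.2, -1.7]
gripper_width: 0.233
```

>>> drive_tool --pt "0 0 0.2" --pt "0 0 0.4" --pt "0 0 0.5" --pt "0 0 0.5" --pt "0 0 0.5" --pt "0 0 0.4" --pt "0 0 0.3" --pt "0 0 0.15" --pt "0 0 0.05" --pt "0 0 0.05" --twist '[0, 0, 0, 0, 0, 0, 0, 0, 0, 0]' --fingers '[255, 255, 255, 255, 255, 255, 255, 255, 255, 255]'

```text
clock: 8.63
tcp_pos: [0.4306, -0.0006, 0.0252]
orientation: [2.284, 2.157, -0.0]
wrist_force: [-0.0, 1.1, -0.8]
gripper_width: 0.235
```

>>> drive_tool --pt "0 0 0.05" --pt "0 0 0.04" --pt "0 0 0.03" --pt "0 0 0.02" --pt "0 0 0.015" --pt "0 0 0" --pt "0 0 0" --pt "0 0 0" --pt "0 0 0" --pt "0 0 0" --twist '[0, 0, 0, 0, 0, 0, 0, 0, 0, 0]' --fingers '[255, 255, 255, 255, 255, 255, 255, 255, 255, 255]'

```text
clock: 9.47
tcp_pos: [0.4301, -0.0001, 0.0193]
orientation: [2.284, 2.157, 0.0]
wrist_force: [0.8, 0.2, -1.0]
gripper_width: 0.233
```

Run:
```python
from workcell import r
o=r.observe();print(o['clock'],o['tcp_pos'],o['wrist_force'],o['ft_torque'],o['gripper_width'])
```

```text
9.4667 [ 4.30091035e-01 -1.31825070e-04  1.93474731e-02] [ 0.77974339  0.1536421  -0.96642466] [-0.01484506 -0.08285738  0.03633277] 0.23256441646245182
```

>>> drive_tool --pt "0 0 0.02" --pt "0 0 0.01" --pt "0 0 0.01" --pt "0 0 0" --pt "0 0 0" --pt "0 0 0" --pt "0 0 0" --pt "0 0 0" --pt "0 0 0" --pt "0 0 0" --twist '[0, 0, 0, 0, 0, 0, 0, 0, 0, 0]' --fingers '[255, 255, 255, 255, 255, 255, 255, 255, 255, 255]'

```text
clock: 10.3
tcp_pos: [0.4302, -0.0002, 0.0184]
orientation: [2.283, 2.157, 0.0]
wrist_force: [-2.0, -0.3, 9.8]
gripper_width: 0.23
```

>>> drive_tool --pt "0 0 -0.01" --pt "0 0 0" --pt "0 0 0" --pt "0 0 0" --pt "0 0 0" --pt "0 0 0" --pt "0 0 0" --pt "0 0 0" --pt "0 0 0" --pt "0 0 0" --twist '[0, 0, 0, 0, 0, 0, 0, 0, 0, 0]' --fingers '[255, 200, 190, 180, 160, 120, 80, 40, 0, 0]'

```text
clock: 11.13
tcp_pos: [0.4301, -0.0002, 0.0181]
orientation: [2.284, 2.157, -0.0]
wrist_force: [-0.1, 0.3, -0.1]
gripper_width: 0.681
```

>>> drive_tool --pt "0 0 0" --pt "0 0 -0.2" --pt "0 0 -0.5" --pt "0 0 -0.8" --pt "0 0 -0.9" --pt "0 0 -0.9" --pt "0 0 -0.5" --pt "0 0 -0.2" --pt "0 0 0" --pt "0 0 0" --twist '[0, 0, 0, 0, 0, 0, 0, 0, 0, 0]' --fingers '[0, 0, 0, 0, 0, 0, 0, 0, 0, 0]'

```text
clock: 11.97
tcp_pos: [0.4296, -0.0001, 0.1775]
orientation: [-2.283, -2.157, 0.001]
wrist_force: [-0.0, -0.2, -0.1]
gripper_width: 0.998
```

Run:
```python
from h import *
from workcell import r
o=r.observe();print(o['clock'],o['tcp_pos'],o['wrist_force'],o['gripper_width'])
im=r.read_camera('wrist');a=r.read_camera('scene');b=a[130:330,120:320];
cv2.imwrite('pics/s4.png',a[:,:,::-1])
cv2.imwrite('pics/w4.png',np.hstack([cv2.resize(im,(420,315)),cv2.resize(b,(315,315))])[:,:,::-1])
```

```text
11.9667 [ 4.29553580e-01 -5.40183192e-05  1.77519616e-01] [-0.01081091 -0.21514406 -0.06023057] 0.9983862246665705
```

View pics/w4.png

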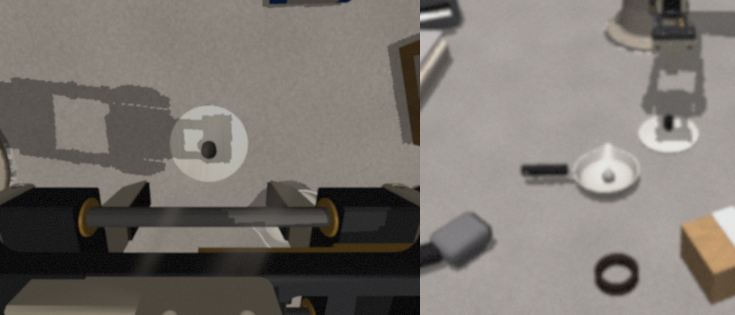

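>>> drive_tool --pt "-0.4 0.26 0" --pt "-0.6 0.38 0" --pt "-0.75 0.48 0" --pt "-0.75 0.48 0" --pt "-0.75 0.48 0" --pt "-0.75 0.48 0" --pt "-0.75 0.48 0" --pt "-0.61 0.405 0.1" --pt "0 0 0.3" --pt "0 0 0.1" --twist '[0, 0, 0, 0, 0, 0, 0, 0, 0, 0]' --fingers '[0, 0, 0, 0, 0, 0, 0, 0, 0, 0]'

```text
clock: 12.9
tcp_pos: [0.5543, -0.2229, 0.1539]
orientation: [-2.282, -2.151, 0.003]
wrist_force: [-0.3, 1.1, -0.3]
gripper_width: 1.004
```

>>> drive_tool --pt "0 0 0.3" --pt "0 0 0.3" --pt "0 0 0.1" --pt "0 0 0" --pt "0 0 0" --pt "0 0 0" --pt "0 0 0" --pt "0 0 0" --pt "0 0 0" --pt "0 0 0" --twist '[0, 0, 0, 0, 0, 0, 0, 0, 0, 0]' --fingers '[0, 0, 0, 0, 0, 0, 0, 0, 0, 0]'

```text
clock: 13.73
tcp_pos: [0.5555, -0.2221, 0.1304]
orientation: [2.283, 2.157, 0.0]
wrist_force: [0.4, 0.4, -0.5]
gripper_width: 1.0
```

Run:
```python
from h import *
from workcell import r
o=r.observe();print(o['clock'],o['tcp_pos'],R.from_rotvec(o['orientation']).as_matrix().round(3)[:,0])
p=r.camera_params('wrist');im=r.read_camera('wrist');cv2.imwrite('pics/w5.png',im[:,:,::-1]);print(p)
print(proj(p,[[.5600,-.1295,.004],[.555,-.222,.044],o['tcp_pos']]))
```

```text
13.7333 [ 0.55554919 -0.2220561   0.13043165] [ 0.057  0.998 -0.   ]
{'fx': 290.54663038521426, 'fy': 290.54663038521426, 'cx': 277.41952541209116, 'cy': 209.98939864409584, 'k1': -0.0048995624722455835, 'eye': array([ 0.55992542, -0.14741892,  0.28780558]), 'orientation': array([-0.280971  ,  0.00828432, -0.05644157])}
[[276.4870051  105.96084939]
 [276.72783943 214.75666753]
 [277.28248495 257.60457859]]
```

View pics/w5.png

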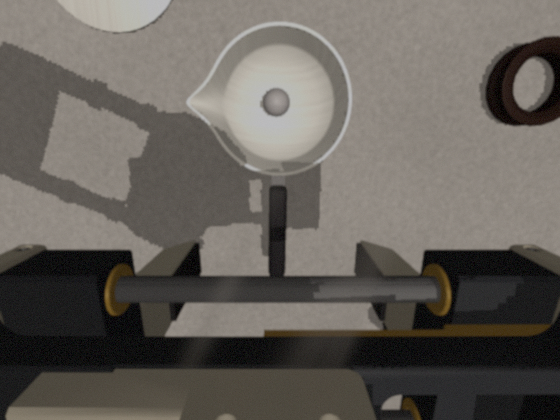

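Run:
```python
from h import *
from workcell import r
p=r.camera_params('wrist');t=cv2.imread('pics/w5.png');g=t.max(2)
rows=np.arange(190,272,4);sel=[np.where(g[v,258:300]<55)[0]+258 for v in rows]
mid=np.array([[s.mean(),v] for s,v in zip(sel,rows)]);print([len(s) for s in sel])
P=onz(p,mid,.044);k=np.polyfit(P[:,1],P[:,0],1);print(k,np.rad2deg(np.arctan(k[0])),'at -.13',np.polyval(k,-.13),'at -.222',np.polyval(k,-.222),'res',np.abs(P[:,0]-np.polyval(k,P[:,1])).max())
E0=onz(p,[[278,185.5]],.044);print('handle start',E0)
rim=np.array([[277,22],[352,98],[278,175],[330,46],[222,46],[333,152]]);Q=onz(p,rim,.034)
A=np.c_[2*Q[:,:2],np.ones(6)];s=np.linalg.lstsq(A,(Q[:,:2]**2).sum(1),rcond=None)[0];print('centre',s[:2],'R',np.sqrt(s[2]+s[0]**2+s[1]**2))
print('lip',onz(p,[[187,103]],.032),'ball',onz(p,[[277,101.5]],.018))
```

```text
[17, 16, 17, 16, 16, 16, 17, 17, 17, 17, 16, 16, 16, 16, 16, 16, 16, 16, 15, 15, 15]
[0.08172987 0.57358777] 4.672391797300934 at -.13 0.5629628884710614 at -.222 0.5554437400719503 res 0.0004245486519426356
handle start [[ 0.55753713 -0.19598668  0.044     ]]
centre [ 0.56127633 -0.12993498] R 0.06008910226064537
lip [[ 0.4860158  -0.12468876  0.032     ]] ball [[ 0.56060676 -0.12673071  0.018     ]]
```

>>> drive_tool --pt "0 0 0.2" --pt "0 0 0.4" --pt "0 0 0.5" --pt "0 0 0.5" --pt "0 0 0.5" --pt "0 0 0.4" --pt "0 0 0.25" --pt "0 0 0.1" --pt "0 0 0.05" --pt "0 0 0" --twist '[0.18, 0, 0, 0, 0, 0, 0, 0, 0, 0]' --fingers '[0, 0, 0, 0, 0, 0, 0, 0, 0, 0]'

```text
clock: 14.62
tcp_pos: [0.5557, -0.2221, 0.0143]
orientation: [2.3, 2.139, 0.0]
wrist_force: [-0.5, -0.1, 0.5]
gripper_width: 1.002
```

>>> drive_tool --pt "0 0 0" --pt "0 0 0" --pt "0 0 0" --pt "0 0 0" --pt "0 0 0" --pt "0 0 0" --pt "0 0 0" --pt "0 0 0" --pt "0 0 0" --pt "0 0 0" --twist '[0, 0, 0, 0, 0, 0, 0, 0, 0, 0]' --fingers '[40, 80, 120, 150, 170, 185, 195, 195, 195, 195]' --newtons 10

```text
clock: 15.45
tcp_pos: [0.5554, -0.222, 0.0141]
orientation: [2.301, 2.139, -0.0]
wrist_force: [1.5, 0.1, -0.1]
gripper_width: 0.325
```

Run:
```python
from h import *
from workcell import r
o=r.observe();print(o['clock'],o['tcp_pos'],o['wrist_force'],o['gripper_width'],R.from_rotvec(o['orientation']).as_matrix().round(3)[:,0])
im=r.read_camera('wrist');cv2.imwrite('pics/w6.png',im[:,:,::-1])
```

```text
15.45 [ 0.55544279 -0.22204694  0.01408686] [ 1.47019327  0.06320686 -0.12908372] 0.32511465405778134 [ 0.073  0.997 -0.   ]
```

View pics/w6.png

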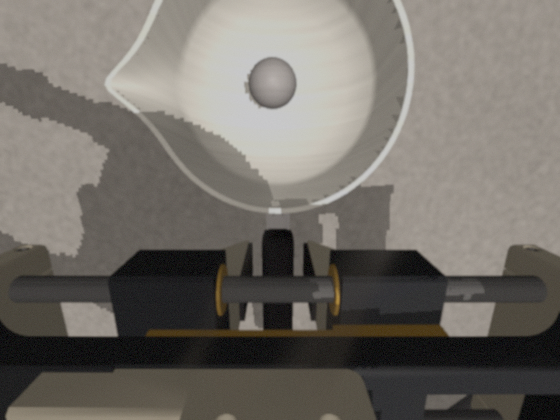

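Centred on the handle (u≈277, gap symmetrical at 250/303), with the ball near the middle at (272, 84). Close gently, then firm up.

>>> drive_tool --pt "0 0 0" --pt "0 0 0" --pt "0 0 0" --pt "0 0 0" --pt "0 0 0" --pt "0 0 0" --pt "0 0 0" --pt "0 0 0" --pt "0 0 0" --pt "0 0 0" --twist '[0, 0, 0, 0, 0, 0, 0, 0, 0, 0]' --fingers '[198, 200, 202, 204, 206, 208, 210, 212, 214, 216]' --newtons 10

```text
clock: 16.33
tcp_pos: [0.5555, -0.222, 0.0141]
orientation: [2.3, 2.139, -0.0]
wrist_force: [-0.4, -0.0, -0.6]
gripper_width: 0.176
```

>>> drive_tool --pt "0 0 0" --pt "0 0 0" --pt "0 0 0" --pt "0 0 0" --pt "0 0 0" --pt "0 0 0" --pt "0 0 0" --pt "0 0 0" --pt "0 0 0" --pt "0 0 0" --twist '[0, 0, 0, 0, 0, 0, 0, 0, 0, 0]' --fingers '[220, 225, 230, 240, 255, 255, 255, 255, 255, 255]' --newtons 25

```text
clock: 17.17
tcp_pos: [0.5555, -0.222, 0.0141]
orientation: [2.301, 2.139, -0.0]
wrist_force: [0.3, -0.7, 0.5]
gripper_width: 0.17
```

>>> drive_tool --pt "0 0 0" --pt "0 0 0" --pt "0 0 0" --pt "0 0 0" --pt "0 0 0" --pt "0 0 0" --pt "0 0 0" --pt "0 0 0" --pt "0 0 0" --pt "0 0 0" --twist '[0, 0, 0, 0, 0, 0, 0, 0, 0, 0]' --fingers '[255, 255, 255, 255, 255, 255, 255, 255, 255, 255]' --newtons 45

```text
clock: 18.0
tcp_pos: [0.5555, -0.222, 0.0141]
orientation: [2.301, 2.139, -0.0]
wrist_force: [0.2, 0.6, -0.9]
gripper_width: 0.169
```

Run:
```python
from h import *
from workcell import r
o=r.observe();print(o['clock'],o['tcp_pos'],o['wrist_force'],o['gripper_width'],R.from_rotvec(o['orientation']).as_matrix().round(3)[:,0])
im=r.read_camera('wrist');cv2.imwrite('pics/w7.png',im[:,:,::-1])
```

```text
18.0 [ 0.55546878 -0.22204915  0.01413888] [ 0.18632777  0.58803174 -0.90189211] 0.1691668646048136 [ 0.073  0.997 -0.   ]
```

View pics/w7.png

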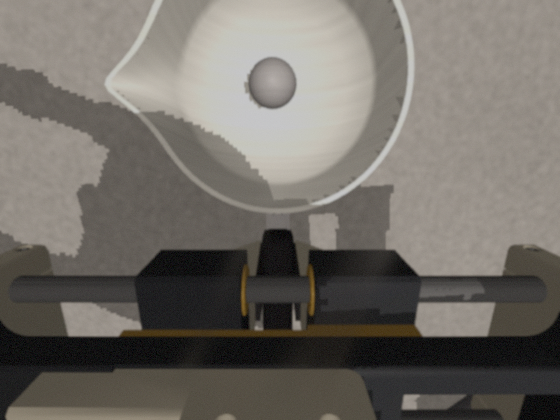

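>>> drive_tool --pt "0 0 -0.01" --pt "0 0 -0.02" --pt "0 0 -0.03" --pt "0 0 -0.05" --pt "0 0 -0.07" --pt "0 0 -0.08" --pt "0 0 -0.08" --pt "0 0 -0.08" --pt "0 0 -0.08" --pt "0 0 -0.08" --twist '[0, 0, 0, 0, 0, 0, 0, 0, 0, 0]' --fingers '[255, 255, 255, 255, 255, 255, 255, 255, 255, 255]' --newtons 45

```text
clock: 18.88
tcp_pos: [0.5555, -0.2221, 0.0378]
orientation: [2.3, 2.139, -0.0]
wrist_force: [-0.1, 1.4, -0.8]
gripper_width: 0.17
```

Run:
```python
from h import *
from workcell import r
o=r.observe();print(o['clock'],o['tcp_pos'],o['wrist_force'],o['ft_torque'],o['gripper_width'],o['orientation'])
im=r.read_camera('wrist');a=r.read_camera('scene');b=a[130:330,120:320];
cv2.imwrite('pics/w8.png',np.hstack([cv2.resize(im,(420,315)),cv2.resize(b,(315,315))])[:,:,::-1])
```

```text
18.8833 [ 0.55547049 -0.22205993  0.03775816] [-0.07451382  1.35511633 -0.80601775] [-0.16438885 -0.08826593  0.02317101] 0.16980524264909685 [ 2.30041418e+00  2.13918509e+00 -1.69502164e-05]
```

View pics/w8.png

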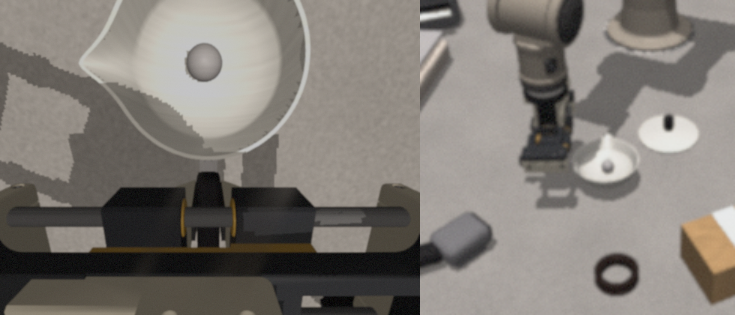

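>>> drive_tool --pt "0 0 -0.03" --pt "0 0 -0.06" --pt "0 0 -0.09" --pt "0 0 -0.12" --pt "0 0 -0.14" --pt "0 0 -0.15" --pt "0 0 -0.15" --pt "0 0 -0.15" --pt "0 0 -0.15" --pt "0 0 -0.15" --twist '[0, 0, 0, 0, 0, 0, 0, 0, 0, 0]' --fingers '[255, 255, 255, 255, 255, 255, 255, 255, 255, 255]'

```text
clock: 19.82
tcp_pos: [0.5555, -0.222, 0.0857]
orientation: [2.3, 2.139, 0.0]
wrist_force: [-0.7, -0.6, -1.9]
gripper_width: 0.17
```

>>> drive_tool --pt "0 0 -0.15" --pt "0 0 -0.15" --pt "0 0 -0.13" --pt "0 0 -0.11" --pt "0 0 -0.08" --pt "0 0 -0.05" --pt "0 0 -0.03" --pt "0 0 -0.01" --pt "0 0 0" --pt "0 0 0" --twist '[0, 0, 0, 0, 0, 0, 0, 0, 0, 0]' --fingers '[255, 255, 255, 255, 255, 255, 255, 255, 255, 255]'

```text
clock: 20.65
tcp_pos: [0.5553, -0.2219, 0.1131]
orientation: [-2.3, -2.139, 0.0]
wrist_force: [1.2, 0.6, -1.0]
gripper_width: 0.172
```

```bash
cat > look.py <<'E'
from h import *
from workcell import r
import sys
o=r.observe();print(o['clock'],o['tcp_pos'],o['wrist_force'].round(2),o['gripper_width'],R.from_rotvec(o['orientation']).as_matrix().round(4))
im=r.read_camera('wrist');n=sys.argv[1];cv2.imwrite(f'pics/{n}_w.png',im[:,:,::-1])
a=r.read_camera('scene');cv2.imwrite(f'pics/{n}_s.png',a[:,:,::-1])
cv2.imwrite(f'pics/{n}.png',np.hstack([cv2.resize(im,(380,285)),cv2.resize(a,(380,285))])[:,:,::-1])
# ball relative to dish in wrist frame (dish fixed in tool): darkest round grey blob
g=cv2.GaussianBlur(im,(5,5),0).max(2)[50:120,225:320]
m=(g<150).astype(np.uint8);nn,l,st,c=cv2.connectedComponentsWithStats(m)
print([(st[i,4],(c[i]+[225,50]).round(1)) for i in range(1,nn) if st[i,4]>300])
E
python3 look.py a9
```

```text
20.65 [ 0.5553097  -0.2219478   0.11305258] [ 1.22  0.64 -1.03] 0.17234388089140915 [[ 7.260e-02  9.974e-01 -4.000e-04]
 [ 9.974e-01 -7.260e-02  2.000e-04]
 [ 1.000e-04 -4.000e-04 -1.000e+00]]
[(np.int32(1354), array([269.7,  85.1]))]
```

View pics/a9.png

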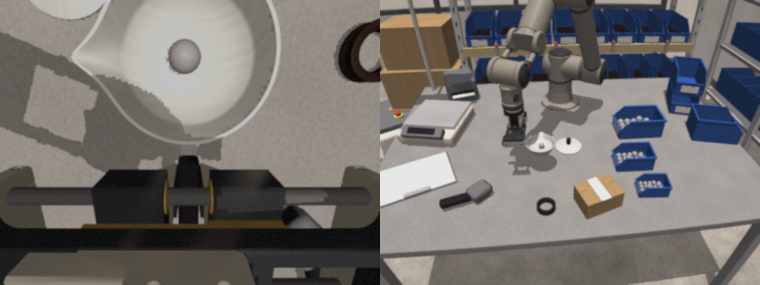

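>>> drive_tool --pt "0 -0.02 0" --pt "0 -0.04 0" --pt "0.001 -0.06 0" --pt "0.001 -0.08 0" --pt "0.002 -0.1 0" --pt "0.002 -0.1 0" --pt "0.002 -0.1 0" --pt "0.002 -0.1 0" --pt "0.002 -0.1 0" --pt "0.002 -0.1 0" --twist '[0.1, 0.2, 0.3, 0.4, 0.5, 0.5, 0.5, 0.5, 0.5, 0.5]' --fingers '[255, 255, 255, 255, 255, 255, 255, 255, 255, 255]'

```text
clock: 21.58
tcp_pos: [0.5241, -0.2142, 0.1133]
orientation: [-2.64, -1.702, 0.0]
wrist_force: [0.3, -0.7, -2.4]
gripper_width: 0.17
```

>>> drive_tool --pt "0.002 -0.1 0" --pt "0.002 -0.1 0" --pt "0.002 -0.1 0" --pt "0.002 -0.1 0" --pt "0.002 -0.1 0" --pt "0.002 -0.1 0" --pt "0.002 -0.1 0" --pt "0.002 -0.1 0" --pt "0.002 -0.1 0" --pt "0.002 -0.1 0" --twist '[0.5, 0.5, 0.5, 0.5, 0.5, 0.5, 0.5, 0.5, 0.5, 0.5]' --fingers '[255, 255, 255, 255, 255, 255, 255, 255, 255, 255]'

```text
clock: 22.42
tcp_pos: [0.4922, -0.1905, 0.1133]
orientation: [-2.946, -1.091, 0.0]
wrist_force: [0.4, 0.3, -1.1]
gripper_width: 0.17
```

>>> drive_tool --pt "0.002 -0.1 0" --pt "0.002 -0.1 0" --pt "0.002 -0.1 0" --pt "0.002 -0.1 0" --pt "0.002 -0.1 0" --pt "0.002 -0.1 0" --pt "0.002 -0.1 0" --pt "0.002 -0.1 0" --pt "0.002 -0.1 0" --pt "0.002 -0.1 0" --twist '[0.5, 0.5, 0.5, 0.5, 0.5, 0.5, 0.5, 0.5, 0.5, 0.5]' --fingers '[255, 255, 255, 255, 255, 255, 255, 255, 255, 255]'

```text
clock: 23.25
tcp_pos: [0.4733, -0.1555, 0.1134]
orientation: [-3.112, -0.427, 0.0]
wrist_force: [0.2, 0.5, -1.9]
gripper_width: 0.171
```

>>> drive_tool --pt "0.002 -0.1 0" --pt "0.002 -0.1 0" --pt "0.002 -0.1 0" --pt "0.002 -0.1 0" --pt "0.002 -0.1 0" --pt "0.001 -0.08 0" --pt "0.001 -0.06 0" --pt "0 -0.04 0" --pt "0 -0.02 0" --pt "0 -0.02 0" --twist '[0.5, 0.5, 0.5, 0.5, 0.5, 0.4, 0.3, 0.2, 0.1, 0.1]' --fingers '[255, 255, 255, 255, 255, 255, 255, 255, 255, 255]'

```text
clock: 24.08
tcp_pos: [0.4702, -0.1272, 0.1134]
orientation: [3.141, -0.06, -0.0]
wrist_force: [-0.6, 0.7, -2.2]
gripper_width: 0.17
```

```bash
python3 look.py a10
```

```text
24.0833 [ 0.4701813  -0.12722796  0.11335926] [-0.56  0.71 -2.15] 0.17020717107667632 [[ 9.993e-01 -3.850e-02 -0.000e+00]
 [-3.850e-02 -9.993e-01 -1.000e-04]
 [-0.000e+00  1.000e-04 -1.000e+00]]
[(np.int32(2113), array([271.7,  85.6]))]
```

View pics/a10.png

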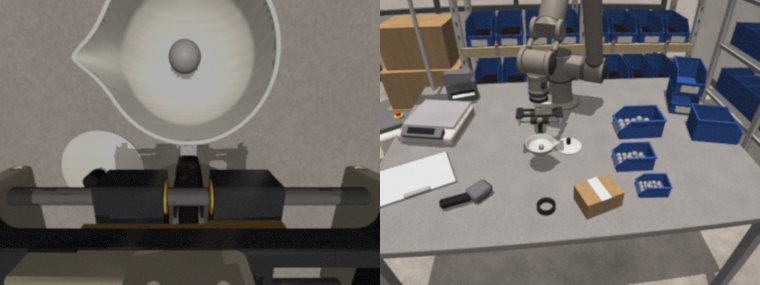

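>>> drive_tool --pt "0 -0.02 0" --pt "0 -0.04 0" --pt "0 -0.06 0" --pt "0 -0.08 0" --pt "0 -0.1 0" --pt "0 -0.12 0" --pt "0 -0.14 0" --pt "0 -0.16 0" --pt "0 -0.18 0" --pt "0 -0.2 0" --twist '[0, 0, 0, 0, 0, 0, 0, 0, 0, 0]' --fingers '[255, 255, 255, 255, 255, 255, 255, 255, 255, 255]'

```text
clock: 25.02
tcp_pos: [0.4719, -0.0825, 0.1133]
orientation: [3.141, -0.059, 0.0]
wrist_force: [-0.1, -0.2, -1.4]
gripper_width: 0.168
```

>>> drive_tool --pt "0 -0.2 0" --pt "0 -0.2 0" --pt "0 -0.2 0" --pt "0 -0.2 0" --pt "0 -0.2 0" --pt "0 -0.2 0" --pt "0 -0.2 0" --pt "0 -0.2 0" --pt "0 -0.2 0" --pt "0 -0.2 0" --twist '[0, 0, 0, 0, 0, 0, 0, 0, 0, 0]' --fingers '[255, 255, 255, 255, 255, 255, 255, 255, 255, 255]'

```text
clock: 25.85
tcp_pos: [0.475, -0.0026, 0.1133]
orientation: [3.141, -0.059, 0.0]
wrist_force: [1.0, -0.6, -1.3]
gripper_width: 0.174
```

>>> drive_tool --pt "0 -0.2 0" --pt "0 -0.2 0" --pt "0 -0.2 0" --pt "0 -0.2 0" --pt "0 -0.2 0" --pt "0 -0.2 0" --pt "0 -0.2 0" --pt "0 -0.2 0" --pt "0 -0.2 0" --pt "0 -0.2 0" --twist '[0, 0, 0, 0, 0, 0, 0, 0, 0, 0]' --fingers '[255, 255, 255, 255, 255, 255, 255, 255, 255, 255]'

```text
clock: 26.68
tcp_pos: [0.478, 0.0774, 0.1133]
orientation: [3.141, -0.059, 0.0]
wrist_force: [-0.3, 1.0, -1.9]
gripper_width: 0.172
```

>>> drive_tool --pt "0 -0.2 0" --pt "0 -0.2 0" --pt "0 -0.18 0" --pt "0 -0.16 0" --pt "0 -0.14 0" --pt "0 -0.12 0" --pt "0 -0.1 0" --pt "0 -0.08 0" --pt "0 -0.06 0" --pt "0 -0.04 0" --twist '[0, 0, 0, 0, 0, 0, 0, 0, 0, 0]' --fingers '[255, 255, 255, 255, 255, 255, 255, 255, 255, 255]'

```text
clock: 27.52
tcp_pos: [0.4799, 0.1279, 0.1133]
orientation: [3.141, -0.059, -0.0]
wrist_force: [0.1, 0.4, -1.5]
gripper_width: 0.168
```

>>> drive_tool --pt "0 -0.02 0" --pt "0 0 0" --pt "0 0 0" --pt "0 0 0" --pt "0 0 0" --pt "0 0 0" --pt "0 0 0" --pt "0 0 0" --pt "0 0 0" --pt "0 0 0" --twist '[0, 0, 0, 0, 0, 0, 0, 0, 0, 0]' --fingers '[255, 255, 255, 255, 255, 255, 255, 255, 255, 255]'

```text
clock: 28.35
tcp_pos: [0.4799, 0.1285, 0.1133]
orientation: [3.141, -0.059, 0.0]
wrist_force: [-0.8, 0.4, -2.0]
gripper_width: 0.173
```

```bash
python3 look.py a11
python3 - <<'E'
from h import *
from workcell import r
im=r.read_camera('top');cv2.imwrite('pics/a11_t.png',im[:,:,::-1])
a=cv2.resize(im[150:290,130:330],None,fx=2,fy=2,interpolation=cv2.INTER_CUBIC)
b=cv2.resize(cv2.imread('pics/a11_s.png')[150:290,240:440,::-1],None,fx=2,fy=2,interpolation=cv2.INTER_CUBIC)
cv2.imwrite('pics/a11b.png',np.hstack([a,b])[:,:,::-1])
E
```

```text
28.35 [0.47994367 0.12850806 0.11330125] [-0.79  0.39 -2.01] 0.1730384873606531 [[ 9.993e-01 -3.770e-02  0.000e+00]
 [-3.770e-02 -9.993e-01 -1.000e-04]
 [ 0.000e+00  1.000e-04 -1.000e+00]]
[(np.int32(1900), array([271.4,  86.4]))]
```

View pics/a11.png

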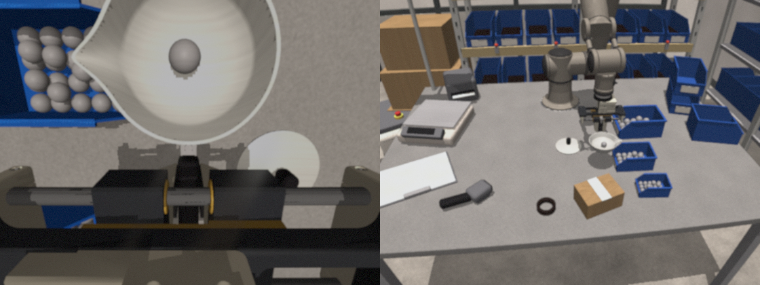

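View pics/a11b.png

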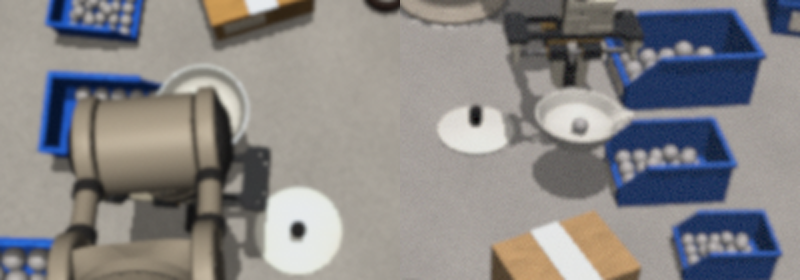

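Run:
```python
from h import *
from workcell import r
o=r.observe();p=r.camera_params('wrist');M=R.from_rotvec(o['orientation']).as_matrix();T=o['tcp_pos']
zu=T[2]-.0141;print('dish underside z',zu)
C=T+M[:,0]*.0923;xd=-M[:,1];C[2]=zu
im=r.read_camera('wrist');cv2.imwrite('pics/a12.png',im[:,:,::-1])
lip=C+xd*.076+[0,0,.032];print('C',C,'lip',lip,'proj lip',proj(p,[lip]),'proj ball nominal',proj(p,[C+[0,0,.016]]))
b=np.array([.039,.999]);f=np.array([.574,.180]);d=(lip[:2]-f);print('past',d@b,'lat',d@[b[1],-b[0]])
print('pred bin front px',proj(p,[[.574+.0525,.178,.04],[.574,.180,.04],[.574-.0525,.182,.04]]))
print('lip by px(109,78)',onz(p,[[109,84]],lip[2]),'ball',onz(p,[[271.5,84]],zu+.016))
g=cv2.resize(im,(800,600));cv2.imwrite('pics/a12.png',g[:,:,::-1])
```

```text
dish underside z 0.0991978705229852
C [0.57220086 0.12505016 0.09919787] lip [0.57506616 0.20099613 0.13119152] proj lip [[107.00373428  85.37282011]] proj ball nominal [[277.55900576  89.54039372]]
past 0.021016711700808776 lat 0.00024624041031023663
pred bin front px [[198.69309014  22.20715175]
 [203.84828368 102.15488583]
 [208.40904038 172.24468817]]
lip by px(109,78) [[0.57559347 0.19999408 0.13119152]] ball [[0.57486758 0.12795382 0.11519787]]
```

View pics/a12.png

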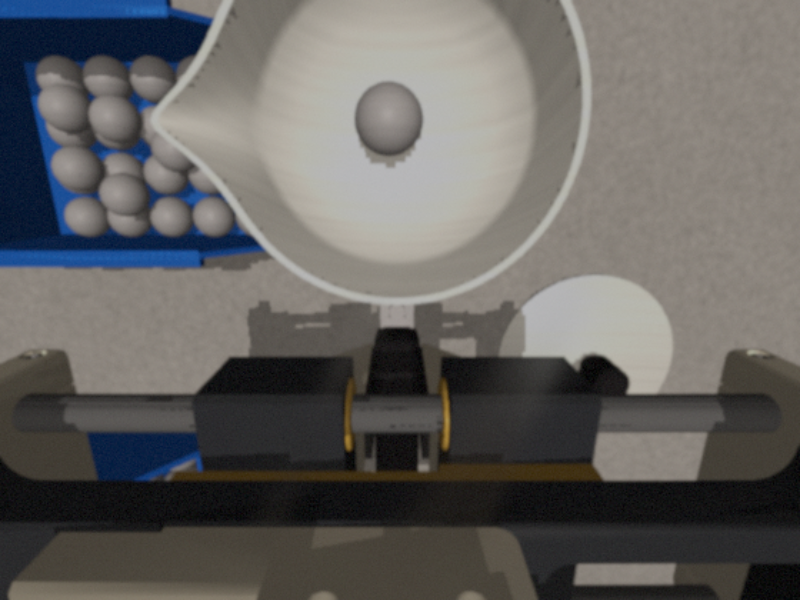

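Run:
```python
from workcell import r
o=r.observe();print(o['clock'],abs(o['qvel']).max());print(r.close_job())
```

```text
28.55 0.0019502008875283796
the job is handed in; nothing more can be done
None
```

I finished the task and handed it in at 28.55 s. No verdict is reported, so the results below are from my own checks.

- **Lid:** I lifted it off by the knob and laid it flat on the bench at about (0.43, 0.00). It was let go, and it lay about 0.18 m from where the dish stood.
- **Dish:** I picked it up by the handle with 45 N and turned it 88° about its own centre. I then moved it level to the 160 x 105 mm bin, the middle-sized of the three.

What the last checks showed:
- **Position:** the lip tip is about 20 mm past the bin's front edge, on its middle line to within 5 mm, and points in to within about 2°. It is about 131 mm above the bench, and the dish's underside is about 99 mm up, clear of the bin.
- **Level and still:** the dish sits in the same place in the wrist picture as when I gripped it, so it has not drooped. The arm was still and the handle firmly held.
- **Ball:** it is about 4 mm from the middle of the dish.
- **Bystanders:** I kept clear of the pulley, reader and carton. They looked unmoved in the pictures, but I did not re-measure them.

No check failed. The small disagreements were about 4 mm between the two camera views of the bin's front, and 1 mm or so in the lip's position. Both are well inside the limits.

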